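# Bring the oil cup of a polishing spindle's wheel under the dripper

## Task

The wheel on the green polishing-spindle stand has stopped with its oil cup somewhere underneath. Turn the wheel by hand on its axle until the small brass oil cup on its rim stands right at the top, straight under the spout of the oiler, and leave it resting there, let go. Do not knock the glass oiler or the lamp bar over the wheel, and leave the loose things around the stand where they are.

Things in the scene. Friction and masses are not known exactly. Their poses are not given: they have to be found in the camera images.
- stand: green stand fixed to the bench, base 340 x 200 x 12 mm; origin on the bench under the wheel's centre; x in the wheel's plane, to the robot's right, y along the axle, z up. An open trough (250 x 90 mm, rim 80 mm above the bench) hides the wheel's foot; two brackets at y = +-75 mm (inner faces at 65) rise to 166 mm; a post (20 mm diameter, 412 mm tall) at x = +155 mm carries the oiler
- wheel: solid aluminium wheel, 200 mm diameter, flat sides 22 mm apart; origin at its centre on the level axle, 140 mm above the bench; y is the axle, z points from the centre to the oil cup. Hub 48 mm wide, 48 mm diameter; bolt heads 44 mm from the axle. Balanced, turns either way without stops, stays where left: axle friction about 0.3 N m. The rim can be gripped across its flat sides
- cup (a point): mouth of the brass oil cup, 16 mm diameter, that stands 12 mm proud of the rim; a short red stripe on each side of the wheel runs from the cup towards the hub. The point is 112 mm from the axle; at the start it is below or near the height of the axle, partly hidden in the trough
- oiler: glass and brass oiler fixed over the wheel; origin at the wheel's centre, axes as the stand's. Straight above the axle: spout 8 mm in diameter, 135 to 180 mm above it, then reservoir 52 mm in diameter, 180 to 255 mm; a level arm, 14 mm thick, 245 mm above the axle, runs along +x to the post. The rim's -x side (the robot's left) is free to a leaning tool
- spout (a point): lower end of the oiler's spout, straight above the axle, 135 mm from it and 35 mm above the wheel's rim
- bell: loose brass horn bell standing on its mouth, 120 mm diameter and 150 mm tall, origin under its centre; bystander
- flask: loose green bottle, 56 mm diameter and 130 mm tall, origin under its centre; bystander
- mallet: loose hammer, 200 mm long, lying flat along its x, origin under its middle; bystander
- bin: loose grey open bin, 160 x 110 x 70 mm, origin under its centre; bystander
- lamp: black lamp bar fixed on the post over wheel and oiler, 295 x 44 x 22 mm; origin at the wheel's centre, axes as the stand's; it spans x = -120 to +175 mm, y = -22 to +22 mm, 270 to 292 mm above the axle (top 432 mm above the bench). With the oiler it keeps an upright tool off the whole rim; a tool leaning about 25 to 50 degrees towards -x passes under its free end

How it is judged:
By the outcome, as a careful person would: the job done as asked, in the order asked, and still so for the second after the job is handed in, with the robot touching nothing.
It also fails if it takes over 72 s, if anything falls off the work surface, if the arm or the gripper's body presses on something with over 40 N, if the wrist force passes 120 N, or if a joint passes its speed limit or range.

## Robot

A 7-joint arm with a two-finger parallel gripper is mounted at the origin on the work surface. World frame = base frame: x ahead of the robot, y to its left, z up, the work surface at z = 0. Lengths are in mm, angles in rad, forces in N, time in s.
With the tool pointing down it reaches from about 400 to 875 mm from the base axis. Payload 4.4 kg.
Tool frame: the origin (TCP) lies midway between the tips of the shut fingers; the grasp point (between the pads) lies 19 mm behind it; z points along the fingers, y is the line along which they close (so a half turn about z gives the same grasp; the last joint's range is limited). The gripper opens to 85 mm and grips with 20 to 120 N. Pads are 22 mm wide; open, the fingers measure 114 mm over their backs; the gripper's body (76 mm by 85 mm) begins 54 mm behind the grasp point. The pads swing forward as they close: fully open they stand 13 mm farther back than shut.
Start: joints at [-1.412, 0.628, 0.038, 1.517, -0.027, 0.996, -0.02], TCP at [144.867, 633.665, 231.313] pointing down, gripper open.
Joint ranges: [-3.06, 3.06], [-0.37, 2.12], [-1.25, 1.32], [0.18, 2.47], [-1.1, 4.24], [0.23, 1.98], [-2.94, 2.94]. Speed limits (rad/s): [2.57, 2.57, 3.14, 3.14, 3.14, 3.14, 3.14].

## Interface

Orientations are given as [roll, pitch, yaw] about the fixed x, y, z axes, in that order (R = Rz(yaw) Ry(pitch) Rx(roll)).
In Python, from cell import telemetry, eyes, ctrl, finder gives the robot as it stands.
- The arm moves only by the tool move_arm, never from a script. Its argument "steps" is a list of rows, each a list of 7 numbers: the turn, a rotation vector about the world's x, y, z in degrees, then the shift along the world's x, y, z in m, then the finger opening in m, from 0 to 0.0854. A call has 1 to 5 rows; each row shifts and turns the commanded pose from where the row before left it; what a row does not reach is not made up. A row lasts 1/10 s, in which the tool goes at most 50 mm and 8.59 degrees, less where a joint would pass 70% of its speed; a pose out of reach is approached as far as the arm can. A call with a gripper value outside its range is refused whole. The fingers move at their own pace and stop on an object; the grip force is fixed at half the most. Time passes only in rows, so rows that do not move let the fingers close. It gives the time, the measured TCP pose, the force, the opening and the grip force at its end, in the units of the state.
- telemetry.read_state(): the state, without advancing time (a new reading comes with each control period).
- eyes.get_image(name): name is "side" or "top"; returns (picture, depth): 400x640x3 uint8, blue, green, red; 400x640 float32, mm along the optical axis (not along the pixel's ray), 0 where there is no reading.
- eyes.calibration(name): a dict with "fx", "fy", "cx", "cy" (pixels), "distortion" ([k1, k2, p1, p2, k3] as OpenCV has them; the pictures are not rectified), "position" and "attitude" of the camera in the world. Camera axes: x right, y down, z forward; pixel columns grow to the right and rows downward; lengths in mm; the calibration is good to about 2 mm. A picture is of the moment at which its call begins. calibration takes no time and is no camera call.
- ctrl.finish_job(): hands the job in; it is judged then, once.
Trained networks look in the newest picture that a camera, given by its name, has taken for a name from the list of things; names that differ only in an ending like _2 or _b are one class to them, and where a whole thing is asked for, a point or a joint stands for the part that bears it (a point fixed in the world has none). Each returns a list of dicts, best first, with "confidence" (0 to 1); they miss things now and then, are a little off and sometimes report something else, mostly with a low value. They report only what shows in the picture. A call takes as long as a camera call.
- finder.boxes_of(camera, name): "location" ([x, y, z] in mm, in the coordinates of the camera as it stood for that picture, good to about 4 mm: the middle of the surface that is visible of it).
- finder.cut_out(camera, name): "mask" (400x640 bool, what is visible of it).
- finder.pinpoint(camera, name): "location" ([x, y, z] in mm, in the coordinates of the camera as it stood for that picture, good to about 4 mm: a listed point, or the origin of a listed thing).
The state is a dict: "clock": time; "qpos": joint angles; "qd": joint speeds; "tau": joint torques, N m; "eef_pos": TCP position; "tool_rot": TCP orientation; "force": force on the tool from outside, world axes, zero at the start; "torque": the same for the moment, N m; "width": finger opening in mm; "gripper_force": force on a finger pad.
Only numpy, scipy, OpenCV 4.12 (cv2) and the standard library are available. Lean on these libraries where they do the work, as an engineer would, in place of code of your own. Each camera call takes 0.05 s, during which the arm holds its last target. There are 200 camera calls.

## Working session

There is one attempt and no reset: what is moved stays moved. The work goes in short steps, Python scripts to look and compute and a tool call to move; the robot and the scene stay as the last step left them, time stands still between calls to the robot, and variables do not carry over. Pictures are saved under pics/ and viewed, at most 10 in all, crops included, and the job is handed in when it is done.

Besides the shell and the picture viewer there is one more tool, called after "Emit:" as name(argument=value, ...) on one line, values as JSON. move_arm: Moves the arm, as the interface text tells. Its arguments: {"type":"object","properties":{"steps":{"type":"array"}},"required":["steps"]}

```bash
mkdir -p pics; cat > h.py <<'E'
import numpy as np, cv2
from scipy.spatial.transform import Rotation as R
from cell import telemetry, eyes, ctrl, finder
def w(cam,p):
    c=eyes.calibration(cam); a=np.array(c["attitude"],float)
    M=a if a.shape==(3,3) else R.from_euler('xyz',a).as_matrix()
    return M@np.array(p)+np.array(c["position"])
def pts(cam,depth,mask):
    c=eyes.calibration(cam); v,u=np.nonzero(mask&(depth>0)); z=depth[v,u]
    K=np.array([[c["fx"],0,c["cx"]],[0,c["fy"],c["cy"]],[0,0,1]])
    n=cv2.undistortPoints(np.c_[u,v].astype(float)[:,None],K,np.array(c["distortion"]))[:,0]
    a=np.array(c["attitude"],float); M=a if a.shape==(3,3) else R.from_euler('xyz',a).as_matrix()
    return np.c_[n*z[:,None],z]@M.T+np.array(c["position"])
E
python3 - <<'E'
from h import *
for c in("side","top"):
    k=eyes.calibration(c);print(c,k["position"],k["attitude"],k["fx"])
    im,d=eyes.get_image(c);cv2.imwrite(f"pics/{c}0.png",im);np.savez(f"{c}0.npz",im=im,d=d)
    for n in("stand","wheel","cup","spout","oiler","lamp","bell","flask","mallet","bin"):
        print(c,n,[(np.round(w(c,q["location"])),round(q["confidence"],2)) for q in finder.pinpoint(c,n)[:2]])
s=telemetry.read_state();print(s["eef_pos"],s["tool_rot"],s["clock"],s["width"])
E
```

```text
side [544.3829049  709.0368754  765.55161233] [-2.308645    0.0096437  -3.12702674] 453.4339196289637
side stand [(array([588., -49.,   3.]), 0.56)]
side wheel [(array([587., -49., 141.]), 0.56)]
side cup [(array([622., -81.,  39.]), 0.96), (array([589., -50., 275.]), 0.25)]
side spout [(array([588., -49., 276.]), 0.79)]
side oiler []
side lamp []
side bell [(array([504., 208.,   1.]), 0.85)]
side flask [(array([ 718., -230.,    2.]), 0.9), (array([ 525., -240.,   -1.]), 0.47)]
side mallet [(array([680.,  90.,   2.]), 0.68)]
side bin [(array([ 522., -241.,   -1.]), 0.72)]
top [ 380.45001771   30.76213862 1192.61191301] [-2.97236689 -0.01463978 -1.59902074] 414.3966286634046
top stand [(array([591., -44.,   2.]), 0.68)]
top wheel [(array([589., -49., 141.]), 0.72)]
top cup [(array([623., -86.,  41.]), 0.84), (array([503., 209.,   1.]), 0.67)]
top spout [(array([675.,  93.,   1.]), 0.33)]
top oiler []
top lamp []
top bell [(array([507., 210.,  -0.]), 0.82)]
top flask [(array([ 718., -227.,   -5.]), 0.67)]
top mallet [(array([674.,  95.,  -2.]), 0.8), (array([508., 209.,  -1.]), 0.56)]
top bin [(array([ 523., -242.,   -4.]), 0.64)]
[144.85644918 633.68664482 231.31483511] [ 3.14154418e+00 -5.35137793e-05  2.91677344e+00] 1.1 85.38732883667994
```

View pics/side0.png

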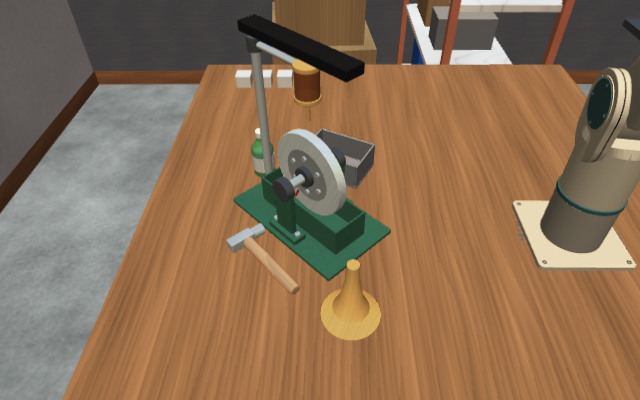

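View pics/top0.png

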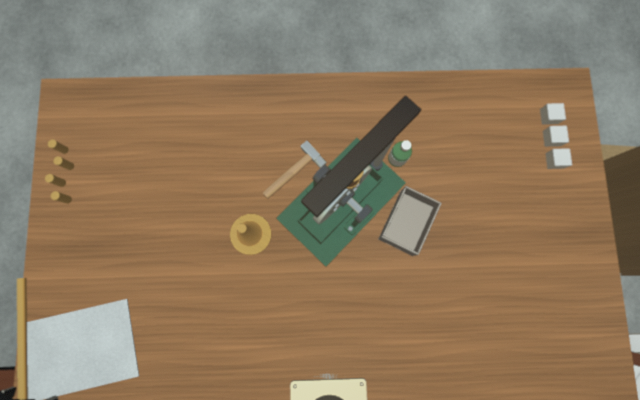

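```bash
python3 - <<'E'
from h import *
# post/lamp direction: points at lamp-top height 420..440 near wheel ; wheel mask plane
for c in("side","top"):
    z=np.load(f"{c}0.npz");d=z["d"]
    P=pts(c,d,d>0)
    near=(abs(P[:,0]-588)<220)&(abs(P[:,1]+49)<220)
    L=P[near&(abs(P[:,2]-432)<8)]
    if len(L)>20:
        r=cv2.minAreaRect(L[:,:2].astype(np.float32));print(c,"lamp",len(L),r)
    m=finder.cut_out(c,"wheel")
    if m:
        Q=pts(c,d,m[0]["mask"]);Q=Q[(Q[:,2]>60)&(Q[:,2]<245)&(np.hypot(Q[:,0]-588,Q[:,1]+49)<110)]
        mu=np.median(Q,0);U=np.linalg.svd(Q-Q.mean(0),full_matrices=False)[2];print(c,"wheel",len(Q),mu,U[2])
    for n in("stand","lamp"):
        m=finder.cut_out(c,n);print(n,[(q["confidence"],q["mask"].sum()) for q in m])
E
```

```text
side lamp 2246 ((607.8793334960938, -66.05134582519531), (47.138675689697266, 296.791015625), 44.29191970825195)
side wheel 3960 [582.63820555 -23.71714651 165.15397043] [-0.68598715 -0.72592756 -0.04950565]
stand [(0.74, np.int64(17184))]
lamp [(0.6, np.int64(3033))]
top lamp 3468 ((607.3347778320312, -68.5274658203125), (44.52033996582031, 294.8863220214844), 44.42570877075195)
top wheel 15 [613.04934114 -91.22227888 180.82120173] [ 0.6933682   0.71942387 -0.04086355]
stand [(0.91, np.int64(9643))]
lamp [(0.59, np.int64(3427))]
```

The side view shows the wheel at about (312,172), the red stripe just visible near (297,192), the spout at (309,118), and the bell at (350,310). The top view shows the lamp bar running from (415,105) to (313,207). The numbers agree: the centre is about (588,-49,140) and stand x points along (0.70,-0.714). The cup measures 111 mm from the axle, 154° from the top on the post side.

I'll grip the rim from -x and ratchet it down.

```bash
cat >> h.py <<'E'
C=np.array([588.3,-48.5,140]); X=np.array([.70,-.714,0]);X/=np.linalg.norm(X);Z=np.array([0,0,1.]);Y=np.cross(Z,X)
def pose(L,r):
    l=np.radians(L); zt=np.sin(l)*X-np.cos(l)*Z; yt=Y; xt=np.cross(yt,zt)
    return C-r*zt, np.c_[xt,yt,zt]
def rows(goals,maxd=45,maxa=7.5,start=None):
    s=telemetry.read_state();p=np.array(s["eef_pos"]);M=R.from_euler('xyz',s["tool_rot"]).as_matrix()
    if start is not None:p,M=pose(*start)
    for P,T in goals:
        rv=R.from_matrix(T@M.T).as_rotvec(degrees=True)
        n=int(np.ceil(max(np.linalg.norm(P-p)/maxd,np.linalg.norm(rv)/maxa,1)))
        print(n,"x",np.round(np.r_[rv/n,(P-p)/n/1000],4).tolist());p,M=P,T
E
python3 - <<'E'
from h import *
P,T=pose(45,320); print(P,R.from_matrix(T).as_euler('xyz'))
rows([(P,T),pose(45,180),pose(45,69)])
E
```

```text
[429.89192257 113.07623898 366.27416998] [3.14159265 0.78539816 2.34629382]
14 x [-1.5902, -2.8419, -2.2123, 0.0204, -0.0372, 0.0096]
4 x [0.0, 0.0, 0.0, 0.0173, -0.0177, -0.0247]
3 x [0.0, 0.0, 0.0, 0.0183, -0.0187, -0.0262]
```

Emit:
move_arm(steps=[[-1.59,-2.84,-2.21,0.0204,-0.0372,0.0096,0.0854],[-1.59,-2.84,-2.21,0.0204,-0.0372,0.0096,0.0854],[-1.59,-2.84,-2.21,0.0204,-0.0372,0.0096,0.0854],[-1.59,-2.84,-2.21,0.0204,-0.0372,0.0096,0.0854],[-1.59,-2.84,-2.21,0.0204,-0.0372,0.0096,0.0854]])

```text
clock: 1.9
eef_pos: [247.5, 446.3, 280.0]
tool_rot: [-3.088, 0.28, 2.729]
force: [0.8, 0.5, 0.1]
width: 85.5
gripper_force: 0.0
```

Emit:
move_arm(steps=[[-1.59,-2.84,-2.21,0.0204,-0.0372,0.0096,0.0854],[-1.59,-2.84,-2.21,0.0204,-0.0372,0.0096,0.0854],[-1.59,-2.84,-2.21,0.0204,-0.0372,0.0096,0.0854],[-1.59,-2.84,-2.21,0.0204,-0.0372,0.0096,0.0854],[-1.59,-2.84,-2.21,0.0204,-0.0372,0.0096,0.0854]])

```text
clock: 2.4
eef_pos: [349.5, 260.4, 327.9]
tool_rot: [-3.088, 0.564, 2.535]
force: [0.4, -0.1, 0.6]
width: 85.6
gripper_force: 0.0
```

Emit:
move_arm(steps=[[-1.59,-2.84,-2.21,0.0204,-0.0372,0.0096,0.0854],[-1.59,-2.84,-2.21,0.0204,-0.0372,0.0096,0.0854],[-1.59,-2.84,-2.21,0.0204,-0.0372,0.0096,0.0854],[-1.59,-2.84,-2.21,0.0204,-0.0372,0.0096,0.0854],[0,0,0,0,0,0,0.0854]])

```text
clock: 2.9
eef_pos: [430.7, 108.1, 366.4]
tool_rot: [-3.14, 0.787, 2.34]
force: [-1.3, 0.0, -0.3]
width: 85.5
gripper_force: 0.0
```

```bash
python3 - <<'E'
from h import *
s=telemetry.read_state();print(s["clock"],s["qpos"],s["eef_pos"],s["tool_rot"],s["force"])
rows([pose(45,320),pose(45,180),pose(45,69)])
E
```

```text
2.9 [-1.41217117  0.2411642   0.62351667  2.1614736   0.80385713  0.99108786
 -0.55931473] [430.73980757 108.08099329 366.3617675 ] [-3.14014009  0.78696299  2.33996217] [-1.28368047  0.04058195 -0.26810784]
1 x [0.1053, 0.0204, 0.4217, -0.0008, 0.005, -0.0001]
4 x [0.0, 0.0, 0.0, 0.0173, -0.0177, -0.0247]
3 x [0.0, 0.0, 0.0, 0.0183, -0.0187, -0.0262]
```

Emit:
move_arm(steps=[[0.1,0.02,0.42,-0.0008,0.005,0,0.0854],[0,0,0,0.0173,-0.0177,-0.0247,0.0854],[0,0,0,0.0173,-0.0177,-0.0247,0.0854],[0,0,0,0.0173,-0.0177,-0.0247,0.0854],[0,0,0,0.0173,-0.0177,-0.0247,0.0854]])

```text
clock: 3.4
eef_pos: [499.8, 49.2, 265.5]
tool_rot: [3.139, 0.781, 2.356]
force: [0.9, -0.2, 0.3]
width: 85.2
gripper_force: 0.0
```

```bash
python3 - <<'E'
from h import *
im,d=eyes.get_image("side");a=cv2.resize(im[0:300,180:460],None,fx=2,fy=2);cv2.imwrite("pics/s1.png",a)
s=telemetry.read_state();print(s["clock"],s["qpos"],s["eef_pos"],s["tool_rot"],s["force"])
rows([pose(45,180),pose(45,69)])
E
```

```text
3.45 [-1.1710339   0.4926241   0.71553235  2.27913213  1.05146817  0.51590757
 -0.70906961] [499.59013159  45.36566764 263.49275719] [-3.13659604  0.78340605  2.35669138] [ 0.2310427  -1.97977572 -1.91802925]
1 x [0.0615, -0.2243, -0.3935, -0.0004, -0.003, 0.0038]
3 x [0.0, 0.0, 0.0, 0.0183, -0.0187, -0.0262]
```

View pics/s1.png

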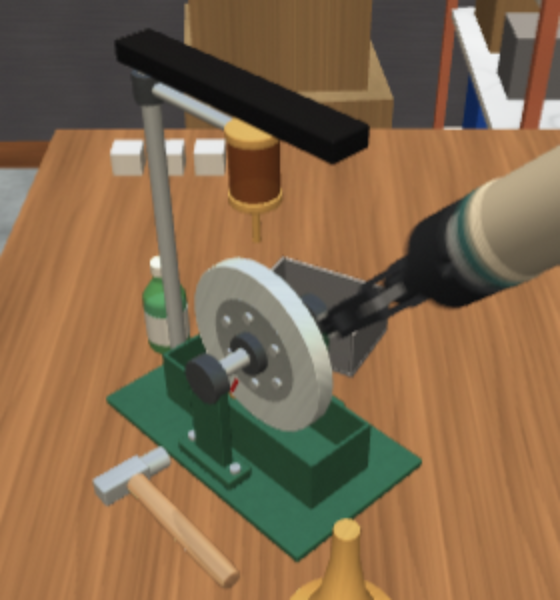

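```bash
python3 - <<'E'
from h import *
k=eyes.calibration("side");M=R.from_euler('xyz',k["attitude"]).as_matrix();K=np.array([[k["fx"],0,k["cx"]],[0,k["fy"],k["cy"]],[0,0,1]])
def pr(p):
    return (cv2.projectPoints(M.T@(np.array(p)-k["position"]),np.zeros(3),np.zeros(3),K,np.array(k["distortion"]))[0].ravel()-[180,0])*2
s=telemetry.read_state();e=np.array(s["eef_pos"])
zt=pose(45,0)[1][:,2]
for n,p in dict(tcp=e,f1=e-13*zt+50*Y,f2=e-13*zt-50*Y,rim45=C+100*(-X+Z)/2**.5,rimL=C-100*X,top=C+100*Z,lampend=C-120*X+270*Z,spout=C+135*Z,rimP=C+100*X).items(): print(n,pr(p).round())
E
```

```text
tcp [350. 308.]
f1 [319. 328.]
f2 [395. 281.]
rim45 [307. 324.]
rimL [326. 391.]
top [258. 270.]
lampend [351. 157.]
spout [257. 241.]
rimP [201. 307.]
```

Emit:
move_arm(steps=[[0,0,0,0.0183,-0.0187,-0.0262,0.0854],[0,0,0,0.0183,-0.0187,-0.0262,0.0854],[0,0,0,0.0183,-0.0187,-0.0262,0.0854],[0,0,0,0,0,0,0.0854]])

```text
clock: 3.85
eef_pos: [549.1, -3.6, 196.3]
tool_rot: [-3.135, 0.788, 2.359]
force: [-0.4, 0.1, 0.4]
width: 85.5
gripper_force: 0.0
```

```bash
python3 - <<'E'
from h import *
s=telemetry.read_state();print(s["clock"],s["qpos"],s["eef_pos"],s["tool_rot"],s["force"])
print((np.array(s["eef_pos"])-C)@np.c_[X,Y,Z])
rows([pose(45,69)])
im,d=eyes.get_image("side");a=cv2.resize(im[50:250,230:430],None,fx=3,fy=3);cv2.imwrite("pics/s2.png",a)
E
```

```text
3.85 [-1.00625307  0.70918678  0.77676114  2.29304976  1.57111482  0.2581052
 -1.18541127] [549.09189606  -3.6433639  196.26594187] [-3.13518395  0.78769924  2.3593717 ] [-0.39372239  0.08577813  0.41070296]
[-59.47937815   3.40540643  56.26594187]
1 x [0.2763, -0.0911, -0.4894, 0.0051, -0.01, -0.0075]
```

View pics/s2.png

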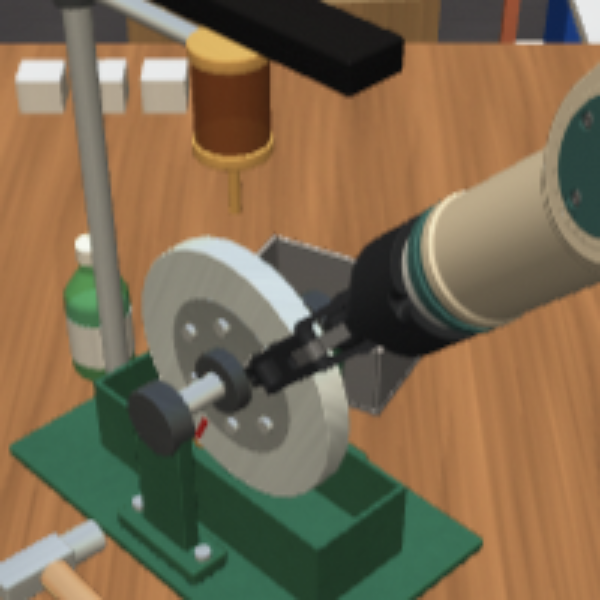

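```bash
python3 - <<'E'
from h import *
rows([pose(55,72)],maxa=5)
E
```

```text
2 x [-3.4685, -3.5426, -0.2332, -0.0008, -0.0018, -0.0079]
```

Emit:
move_arm(steps=[[-3.5,-3.5,-0.23,-0.0008,-0.0018,-0.0079,0.0854],[-3.5,-3.5,-0.23,-0.0008,-0.0018,-0.0079,0.0854],[0,0,0,0,0,0,0.0854],[0,0,0,0,0,0,0.0854]])

```text
clock: 4.3
eef_pos: [546.0, -6.5, 185.0]
tool_rot: [-3.135, 0.932, 2.349]
force: [0.7, 0.3, -0.5]
width: 85.6
gripper_force: 0.0
```

```bash
cat >> h.py <<'E'
def st(L,r):
    s=telemetry.read_state();e=(np.array(s["eef_pos"])-C)@np.c_[X,Y,Z]
    z=R.from_euler('xyz',s["tool_rot"]).as_matrix()[:,2]@np.c_[X,Y,Z]
    print(s["clock"],"q",np.round(s["qpos"],2),"stand xyz",e.round(1),"r,ang",np.hypot(e[0],e[2]).round(1),np.degrees(np.arctan2(-e[0],e[2])).round(1),"lean",np.degrees(np.arctan2(z[0],-z[2])).round(1),"ysl",z[1].round(3),np.round(s["force"],1),s["width"])
    rows([pose(L,r)])
E
python3 - <<'E'
from h import *
st(55,72)
E
```

```text
4.3 q [-1.03  0.81  0.7   2.35  1.83  0.44 -1.59] stand xyz [-59.6  -0.8  45. ] r,ang 74.7 53.0 lean 53.4 ysl -0.004 [ 0.7  0.3 -0.5] 85.5903241428299
1 x [-1.004, -1.2813, 0.1147, 0.001, 0.0001, -0.0037]
```

```bash
python3 - <<'E'
from h import *
rows([pose(62,74),pose(69,74),pose(76,74),pose(83,74),pose(90,74)])
E
```

```text
2 x [-3.0038, -3.0883, 0.0638, -0.0017, 0.0023, -0.0051]
1 x [-4.9985, -4.9005, 0.0, -0.0026, 0.0027, -0.0082]
1 x [-4.9985, -4.9005, -0.0, -0.0019, 0.0019, -0.0086]
1 x [-4.9985, -4.9005, -0.0, -0.0012, 0.0012, -0.0089]
1 x [-4.9985, -4.9005, 0.0, -0.0004, 0.0004, -0.009]
```

Emit:
move_arm(steps=[[-5,-5,0.06,-0.003,0.004,-0.009,0.0854],[-5,-4.9,0,-0.0026,0.0027,-0.0082,0.0854],[-5,-4.9,0,-0.0019,0.0019,-0.0086,0.0854],[-5,-4.9,0,-0.0012,0.0012,-0.0089,0.0854],[-5,-4.9,0,-0.0004,0.0004,-0.009,0.0854]])

```text
clock: 4.8
eef_pos: [537.3, 3.6, 141.9]
tool_rot: [3.009, 1.55, 2.209]
force: [1.8, 0.2, 0.1]
width: 85.3
gripper_force: 0.0
```

```bash
python3 - <<'E'
from h import *
st(90,74)
E
```

```text
4.8 q [-1.21  1.43  0.58  2.28  1.54  0.89 -2.  ] stand xyz [-72.9   0.1   1.9] r,ang 73.0 88.5 lean 88.8 ysl -0.004 [1.8 0.2 0.1] 85.3104097684914
1 x [-0.9687, -0.7222, 0.2426, -0.0008, 0.0007, -0.0019]
```

```bash
python3 - <<'E'
from h import *
print("up");rows([pose(L,74) for L in(82,74,66,58,50)],maxa=9)
print("down");rows([pose(L,74) for L in(58,66,74,82,90)],maxa=9,start=(50,74))
E
```

```text
up
1 x [4.756, 4.8661, 0.2535, -0.0003, 0.0002, 0.0084]
1 x [5.7126, 5.6006, -0.0, 0.0015, -0.0015, 0.0101]
1 x [5.7126, 5.6006, -0.0, 0.0025, -0.0025, 0.0097]
1 x [5.7126, 5.6006, 0.0, 0.0034, -0.0035, 0.0091]
1 x [5.7126, 5.6006, -0.0, 0.0042, -0.0043, 0.0084]
down
1 x [-5.7126, -5.6006, 0.0, -0.0042, 0.0043, -0.0084]
1 x [-5.7126, -5.6006, -0.0, -0.0034, 0.0035, -0.0091]
1 x [-5.7126, -5.6006, 0.0, -0.0025, 0.0025, -0.0097]
1 x [-5.7126, -5.6006, 0.0, -0.0015, 0.0015, -0.0101]
1 x [-5.7126, -5.6006, -0.0, -0.0005, 0.0005, -0.0103]
```

Emit:
move_arm(steps=[[4.76,4.87,0.25,-0.0003,0.0002,0.0084,0.0854],[5.7,5.6,0,0.0015,-0.0015,0.0101,0.0854],[5.7,5.6,0,0.0025,-0.0025,0.0097,0.0854],[5.7,5.6,0,0.0034,-0.0035,0.0091,0.0854],[5.7,5.6,0,0.0042,-0.0043,0.0084,0.0854]])

```text
clock: 5.3
eef_pos: [548.6, -8.9, 188.4]
tool_rot: [3.141, 0.862, 2.35]
force: [-0.4, -1.1, -0.3]
width: 85.0
gripper_force: 0.0
```

```bash
python3 - <<'E'
from h import *
st(50,74)
E
```

```text
5.3 q [-1.01  0.76  0.74  2.33  1.81  0.34 -1.5 ] stand xyz [-56.   -0.6  48.4] r,ang 74.0 49.2 lean 49.4 ysl 0.003 [-0.4 -1.1 -0.3] 84.98169020044803
1 x [-0.455, -0.4138, -0.2364, 0.0, 0.0009, -0.0008]
```

Emit:
move_arm(steps=[[-0.4,-0.4,-0.2,0,0.0009,-0.0008,0.01],[0,0,0,0,0,0,0.01],[0,0,0,0,0,0,0.01],[0,0,0,0,0,0,0.01],[0,0,0,0,0,0,0.01]])

```text
clock: 5.8
eef_pos: [547.9, -7.2, 185.0]
tool_rot: [-3.135, 0.879, 2.352]
force: [-3.2, 4.3, 4.4]
width: 21.1
gripper_force: 59.0
```

Emit:
move_arm(steps=[[0,0,0,0,0,0,0.01],[0,0,0,0,0,0,0.01],[0,0,0,0,0,0,0.01]])

```text
clock: 6.1
eef_pos: [547.9, -7.2, 185.0]
tool_rot: [-3.135, 0.878, 2.352]
force: [-3.3, 3.3, 5.0]
width: 21.0
gripper_force: 59.0
```

Gripped in 0.5 s, with the opening at 21 mm against a 22 mm wheel. First stroke.

Emit:
move_arm(steps=[[-5.7,-5.6,0,-0.0042,0.0043,-0.0084,0.01],[-5.7,-5.6,0,-0.0034,0.0035,-0.0091,0.01],[-5.7,-5.6,0,-0.0025,0.0025,-0.0097,0.01],[-5.7,-5.6,0,-0.0015,0.0015,-0.0101,0.01],[-5.7,-5.6,0,-0.0005,0.0005,-0.0103,0.01]])

```text
clock: 6.6
eef_pos: [537.4, 3.5, 141.2]
tool_rot: [-0.006, 1.55, -0.801]
force: [36.7, -25.1, 4.4]
width: 20.8
gripper_force: 63.9
```

```bash
cat >> h.py <<'E'
def cup():
    for c in("side","top"):
        eyes.get_image(c)
        for q in finder.pinpoint(c,"cup")[:2]:
            e=(w(c,q["location"])-C)@np.c_[X,Y,Z];print(c,round(q["confidence"],2),e.round(1),"ang from top",np.degrees(np.arctan2(e[0],e[2])).round(1),np.hypot(e[0],e[2]).round())
E
python3 - <<'E'
from h import *
st(90,74);cup()
E
```

```text
6.6 q [-1.22  1.46  0.58  2.26  1.52  0.92 -2.  ] stand xyz [-72.8   0.1   1.2] r,ang 72.8 89.0 lean 91.2 ysl 0.0 [ 36.7 -25.1   4.4] 20.79255087996111
1 x [0.8484, 0.8223, -0.0084, -0.0009, 0.0008, -0.0012]
side 0.87 [ 96.8  -0.3 -46.3] ang from top 115.5 107.0
top 0.83 [106.   -3.1 -36.3] ang from top 108.9 112.0
```

Emit:
move_arm(steps=[[0,0,0,0,0,0,0.07],[0,0,0,0,0,0,0.07],[0,0,0,0,0,0,0.07],[0,0,0,0,0,0,0.07]])

```text
clock: 7.2
eef_pos: [536.1, 4.3, 138.3]
tool_rot: [-0.058, 1.566, -0.854]
force: [0.0, 0.5, -0.8]
width: 69.9
gripper_force: 0.0
```

```bash
python3 - <<'E'
from h import *
st(90,72)
print("up");rows([pose(L,72) for L in(82,74,66,58,50)],maxa=9)
print("down");rows([pose(L,72) for L in(58,66,74,82,90)],maxa=9,start=(50,72))
E
```

```text
7.2 q [-1.22  1.46  0.58  2.27  1.52  0.91 -2.  ] stand xyz [-74.3  -0.3  -1.7] r,ang 74.3 91.3 lean 90.3 ysl -0.002 [ 0.   0.5 -0.8] 69.92723284292767
1 x [0.2126, 0.1854, 0.0886, 0.0018, -0.0014, 0.0017]
up
1 x [5.9295, 5.7816, 0.0874, 0.0023, -0.0019, 0.0117]
1 x [5.7126, 5.6006, -0.0, 0.0015, -0.0015, 0.0098]
1 x [5.7126, 5.6006, -0.0, 0.0024, -0.0025, 0.0094]
1 x [5.7126, 5.6006, 0.0, 0.0033, -0.0034, 0.0089]
1 x [5.7126, 5.6006, -0.0, 0.0041, -0.0042, 0.0081]
down
1 x [-5.7126, -5.6006, 0.0, -0.0041, 0.0042, -0.0081]
1 x [-5.7126, -5.6006, -0.0, -0.0033, 0.0034, -0.0089]
1 x [-5.7126, -5.6006, 0.0, -0.0024, 0.0025, -0.0094]
1 x [-5.7126, -5.6006, 0.0, -0.0015, 0.0015, -0.0098]
1 x [-5.7126, -5.6006, -0.0, -0.0005, 0.0005, -0.01]
```

Emit:
move_arm(steps=[[5.93,5.78,0.09,0.0023,-0.0019,0.0117,0.07],[5.7,5.6,0,0.0015,-0.0015,0.0098,0.07],[5.7,5.6,0,0.0024,-0.0025,0.0094,0.07],[5.7,5.6,0,0.0033,-0.0034,0.0089,0.07],[5.7,5.6,0,0.0041,-0.0042,0.0081,0.07]])

```text
clock: 7.7
eef_pos: [548.9, -9.2, 186.9]
tool_rot: [3.14, 0.866, 2.346]
force: [0.2, -1.3, -0.9]
width: 70.0
gripper_force: 0.0
```

Emit:
move_arm(steps=[[0,0,0,0,0,0,0.01],[0,0,0,0,0,0,0.01],[0,0,0,0,0,0,0.01],[0,0,0,0,0,0,0.01],[0,0,0,0,0,0,0.01]])

```text
clock: 8.2
eef_pos: [549.0, -8.3, 184.9]
tool_rot: [-3.136, 0.874, 2.353]
force: [-4.6, 4.6, 7.5]
width: 21.1
gripper_force: 59.0
```

Emit:
move_arm(steps=[[-5.7,-5.6,0,-0.0041,0.0042,-0.0081,0.01],[-5.7,-5.6,0,-0.0033,0.0034,-0.0089,0.01],[-5.7,-5.6,0,-0.0024,0.0025,-0.0094,0.01],[-5.7,-5.6,0,-0.0015,0.0015,-0.0098,0.01],[-5.7,-5.6,0,-0.0005,0.0005,-0.01,0.01]])

```text
clock: 8.7
eef_pos: [538.3, 2.7, 141.9]
tool_rot: [-0.094, 1.556, -0.886]
force: [31.1, -20.1, 3.4]
width: 20.9
gripper_force: 65.8
```

Emit:
move_arm(steps=[[0,0,0,0,0,0,0.07],[0,0,0,0,0,0,0.07],[0,0,0,0,0,0,0.07],[0,0,0,0,0,0,0.07]])

```text
clock: 9.1
eef_pos: [538.0, 3.1, 141.9]
tool_rot: [1.9, 1.566, 1.104]
force: [-0.3, -0.5, -0.1]
width: 70.1
gripper_force: 0.0
```

```bash
python3 - <<'E'
from h import *
st(90,72);cup()
print("up");rows([pose(L,72) for L in(82,74,66,58,50)],maxa=9)
E
```

```text
9.1 q [-1.21  1.44  0.58  2.27  1.54  0.91 -2.01] stand xyz [-72.1   0.2   1.9] r,ang 72.1 88.5 lean 89.9 ysl -0.001 [-0.3 -0.5 -0.1] 70.09960981039303
1 x [-0.2441, 0.123, 0.0549, -0.0001, -0.0002, -0.0019]
side 0.62 [103.9  -1.7  47.8] ang from top 65.3 114.0
top 0.67 [104.2  -1.3  48.1] ang from top 65.2 115.0
up
1 x [5.4632, 5.7011, 0.0714, 0.0002, -0.0007, 0.0089]
1 x [5.7126, 5.6006, -0.0, 0.0015, -0.0015, 0.0098]
1 x [5.7126, 5.6006, -0.0, 0.0024, -0.0025, 0.0094]
1 x [5.7126, 5.6006, 0.0, 0.0033, -0.0034, 0.0089]
1 x [5.7126, 5.6006, -0.0, 0.0041, -0.0042, 0.0081]
```

Emit:
move_arm(steps=[[5.5,5.7,0.07,0.0002,-0.0007,0.0089,0.07],[5.7,5.6,0,0.0015,-0.0015,0.0098,0.07],[5.7,5.6,0,0.0024,-0.0025,0.0094,0.07],[5.7,5.6,0,0.0033,-0.0034,0.0089,0.07],[5.7,5.6,0,0.0041,-0.0042,0.0081,0.07]])

```text
clock: 9.8
eef_pos: [548.8, -9.6, 186.4]
tool_rot: [3.141, 0.867, 2.35]
force: [0.5, -0.4, -1.5]
width: 70.0
gripper_force: 0.0
```

Emit:
move_arm(steps=[[0,0,0,0,0,0,0.01],[0,0,0,0,0,0,0.01],[0,0,0,0,0,0,0.01],[0,0,0,0,0,0,0.01],[0,0,0,0,0,0,0.01]])

```text
clock: 10.3
eef_pos: [549.0, -8.2, 184.0]
tool_rot: [-3.134, 0.876, 2.357]
force: [-5.3, 6.0, 8.4]
width: 21.4
gripper_force: 59.1
```

Emit:
move_arm(steps=[[-5.7,-5.6,0,-0.0041,0.0042,-0.0081,0.01],[-5.7,-5.6,0,-0.0033,0.0034,-0.0089,0.01],[-5.7,-5.6,0,-0.0024,0.0025,-0.0094,0.01],[-5.7,-5.6,0,-0.0015,0.0015,-0.0098,0.01],[-5.7,-5.6,0,-0.0005,0.0005,-0.01,0.01]])

```text
clock: 10.8
eef_pos: [538.7, 2.4, 141.3]
tool_rot: [-0.186, 1.553, -0.977]
force: [35.9, -23.3, 3.4]
width: 20.8
gripper_force: 64.2
```

Emit:
move_arm(steps=[[0,0,0,0,0,0,0.07],[0,0,0,0,0,0,0.07],[0,0,0,0,0,0,0.07],[0,0,0,0,0,0,0.07]])

```text
clock: 11.2
eef_pos: [537.6, 2.8, 140.5]
tool_rot: [2.37, 1.571, 1.574]
force: [0.4, 0.8, 0.1]
width: 70.1
gripper_force: 0.0
```

```bash
python3 - <<'E'
from h import *
st(90,72);cup()
print("up");rows([pose(L,72) for L in(82,74,66,58,50)],maxa=9)
E
```

```text
11.2 q [-1.21  1.44  0.57  2.27  1.54  0.92 -2.01] stand xyz [-72.2  -0.3   0.5] r,ang 72.2 89.6 lean 90.0 ysl 0.0 [0.4 0.8 0.1] 70.09274601808644
1 x [-0.0127, -0.0, -0.0052, 0.0003, 0.0001, -0.0005]
side 0.71 [ 33.9   4.7 108.6] ang from top 17.3 114.0
top 0.65 [ 37.7   0.5 104.6] ang from top 19.8 111.0
up
1 x [5.6777, 5.5964, -0.0072, 0.0005, -0.0005, 0.01]
1 x [5.7126, 5.6006, -0.0, 0.0015, -0.0015, 0.0098]
1 x [5.7126, 5.6006, -0.0, 0.0024, -0.0025, 0.0094]
1 x [5.7126, 5.6006, 0.0, 0.0033, -0.0034, 0.0089]
1 x [5.7126, 5.6006, -0.0, 0.0041, -0.0042, 0.0081]
```

Emit:
move_arm(steps=[[5.7,5.6,0,0.0005,-0.0005,0.01,0.07],[5.7,5.6,0,0.0015,-0.0015,0.0098,0.07],[0,0,0,0,0,0,0.07]])

```text
clock: 11.7
eef_pos: [540.0, -2.0, 165.3]
tool_rot: [3.113, 1.293, 2.314]
force: [-0.3, -0.3, 0.5]
width: 69.9
gripper_force: 0.0
```

Emit:
move_arm(steps=[[0,0,0,0,0,0,0.01],[0,0,0,0,0,0,0.01],[0,0,0,0,0,0,0.01],[0,0,0,0,0,0,0.01],[0,0,0,0,0,0,0.01]])

```text
clock: 12.2
eef_pos: [539.7, 1.3, 157.5]
tool_rot: [-3.123, 1.293, 2.368]
force: [-2.5, 3.8, -0.9]
width: 21.4
gripper_force: 59.8
```

```bash
python3 - <<'E'
from h import *
st(90,72);cup()
for c in("side","top"):
    im,d=eyes.get_image(c);np.savez(f"{c}3.npz",im=im,d=d)
    for n in("wheel","spout"):
        for q in finder.pinpoint(c,n)[:1]:
            print(c,n,q["confidence"],((w(c,q["location"])-C)@np.c_[X,Y,Z]).round(1))
im=np.load("side3.npz")["im"]
cv2.imwrite("pics/s3.png",cv2.resize(im[60:220,250:410],None,fx=3.7,fy=3.7,interpolation=cv2.INTER_CUBIC))
E
```

```text
12.2 q [-1.14  1.16  0.59  2.37  1.77  0.77 -1.96] stand xyz [-69.6   0.2  17.5] r,ang 71.7 75.9 lean 74.1 ysl 0.002 [-2.5  3.8 -0.9] 21.36137938439373
3 x [-3.7133, -3.7896, -0.0533, -0.0006, 0.0005, -0.0058]
side 0.94 [ 36.8  -0.5 110.7] ang from top 18.4 117.0
side 0.39 [   1.9    0.5 -137. ] ang from top 179.2 137.0
top 0.64 [ 38.4  -1.5 107.9] ang from top 19.6 115.0
side wheel 0.59 [-2.8  1.1 -2.2]
side spout 0.94 [ -0.4  -2.8 133.9]
top wheel 0.79 [ 2.5  4.9 -0.5]
top spout 0.56 [ -37.3  161.1 -142.5]
```

View pics/s3.png

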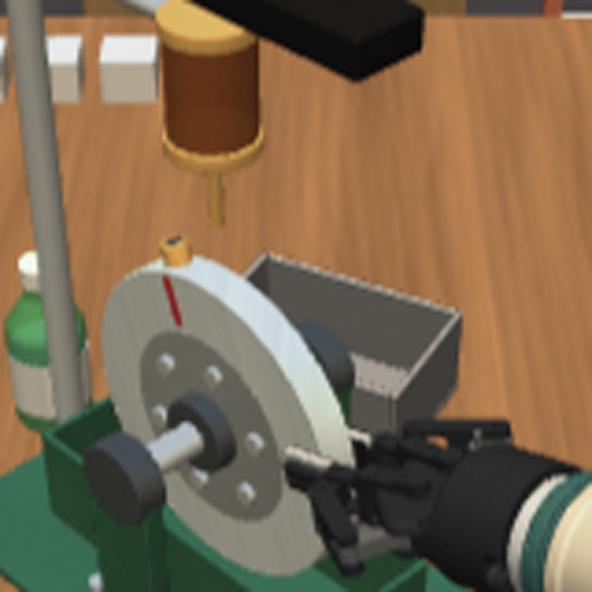

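```bash
cat >> h.py <<'E'
def prj(p,c="side"):
    k=eyes.calibration(c);M=R.from_euler('xyz',k["attitude"]).as_matrix();K=np.array([[k["fx"],0,k["cx"]],[0,k["fy"],k["cy"]],[0,0,1]])
    return cv2.projectPoints(M.T@(np.array(p)-k["position"]),np.zeros(3),np.zeros(3),K,np.array(k["distortion"]))[0].ravel()
def off(a,c="side"):
    a=np.radians(a);return prj(C+112*(np.sin(a)*X+np.cos(a)*Z),c)-prj(C+135*Z,c)
E
python3 - <<'E'
from h import *
for a in(0,16,18,19,20,22):print(a,(off(a)*3.7).round(1))
print((prj(C+135*Z)-[250,60])*3.7)
rows([pose(L,72) for L in(82,90,93)],maxa=9,start=(74,72))
E
```

```text
0 [ 1.3 36.2]
16 [-36.1  20.1]
18 [-40.4  19.2]
19 [-42.6  18.8]
20 [-44.7  18.4]
22 [-48.9  17.9]
[215.5934728  223.01774038]
1 x [-5.7126, -5.6006, 0.0, -0.0015, 0.0015, -0.0098]
1 x [-5.7126, -5.6006, -0.0, -0.0005, 0.0005, -0.01]
1 x [-2.1422, -2.1002, -0.0, 0.0001, -0.0001, -0.0038]
```

Emit:
move_arm(steps=[[-5.7,-5.6,0,-0.0015,0.0015,-0.0098,0.01],[-5.7,-5.6,0,-0.0005,0.0005,-0.01,0.01],[-0.7,-0.7,0,0,0,-0.0012,0.01],[0,0,0,0,0,0,0.01],[0,0,0,0,0,0,0.01]])

```text
clock: 13.2
eef_pos: [538.5, 2.6, 135.5]
tool_rot: [-0.37, 1.555, -1.164]
force: [7.6, -5.6, -7.0]
width: 20.9
gripper_force: 63.0
```

```bash
python3 - <<'E'
from h import *
st(92,72);cup()
im,d=eyes.get_image("side")
cv2.imwrite("pics/s4.png",cv2.resize(im[100:160,270:350],None,fx=8,fy=8,interpolation=cv2.INTER_CUBIC))
for a in(-4,-2,0,2,4):print(a,(off(a)*8).round(1))
E
```

```text
13.2 q [-1.21  1.47  0.58  2.26  1.52  0.91 -2.  ] stand xyz [-71.3   0.2  -4.5] r,ang 71.5 93.6 lean 90.8 ysl 0.002 [ 7.6 -5.6 -7. ] 20.885491212340778
1 x [-0.608, -1.0489, -0.0852, -0.0006, 0.0003, 0.0019]
side 0.59 [  2.8   0.2 113.8] ang from top 1.4 114.0
top 0.97 [  6.   -1.  113.5] ang from top 3.0 114.0
-4 [24.  91.8]
-2 [13.4 84.8]
0 [ 2.8 78.2]
2 [-7.7 72.1]
4 [-18.1  66.5]
```

View pics/s4.png

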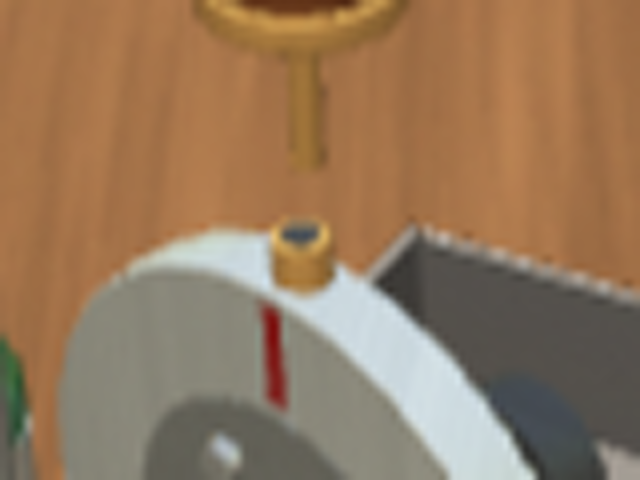

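The crop shows the mouth at (302,234) and the spout tip at (309,165), so the cup is about 2° short. I'll turn it 2° more and then release.

Emit:
move_arm(steps=[[-1.4,-1.4,0,0.0001,-0.0001,-0.0025,0.01],[0,0,0,0,0,0,0.01],[0,0,0,0,0,0,0.01]])

```text
clock: 13.75
eef_pos: [538.5, 2.5, 134.4]
tool_rot: [-0.037, 1.522, -0.833]
force: [5.1, -3.6, -3.6]
width: 20.8
gripper_force: 63.5
```

Emit:
move_arm(steps=[[0,0,0,0,0,0,0.07],[0,0,0,0,0,0,0.07],[0,0,0,0,0,0,0.07],[0,0,0,0,0,0,0.07]])

```text
clock: 14.15
eef_pos: [537.7, 2.2, 135.7]
tool_rot: [-0.049, 1.518, -0.844]
force: [0.5, 0.4, -0.6]
width: 69.6
gripper_force: 0.0
```

```bash
python3 - <<'E'
from h import *
st(90,72);cup()
im,d=eyes.get_image("side")
cv2.imwrite("pics/s5.png",cv2.resize(im[100:160,270:350],None,fx=8,fy=8,interpolation=cv2.INTER_CUBIC))
E
```

```text
14.15 q [-1.22  1.5   0.58  2.24  1.49  0.93 -2.  ] stand xyz [-71.6  -0.6  -4.3] r,ang 71.8 93.5 lean 93.0 ysl 0.0 [ 0.5  0.4 -0.6] 69.59223784727229
1 x [2.2785, 2.0269, -0.0072, 0.0002, 0.0007, 0.0043]
side 0.61 [-1.000e-01  7.000e-01  1.156e+02] ang from top -0.0 116.0
top 0.68 [  2.1  -2.3 112.8] ang from top 1.1 113.0
```

View pics/s5.png

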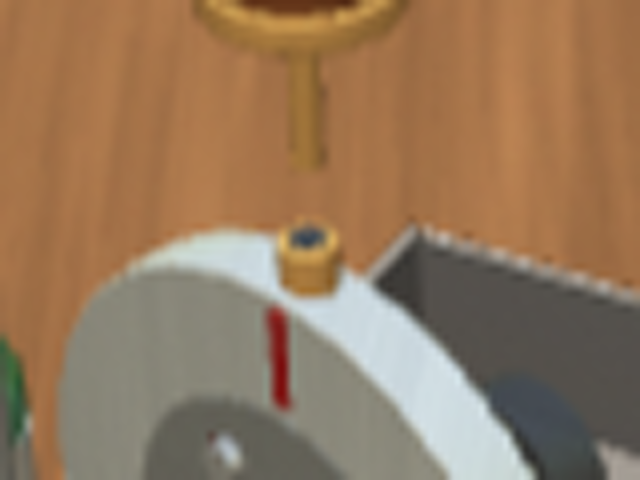

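Emit:
move_arm(steps=[[0,0,0,-0.014,0.0143,0.001,0.07],[0,0,0,-0.014,0.0143,0.001,0.07],[0,0,0,-0.014,0.0143,0.001,0.07],[0,0,0,-0.014,0.0143,0.001,0.07],[0,0,0,0,0,0,0.07]])

```text
clock: 14.9
eef_pos: [481.2, 61.7, 138.3]
tool_rot: [-0.058, 1.52, -0.849]
force: [0.2, -0.4, 0.7]
width: 70.0
gripper_force: 0.0
```

```bash
python3 - <<'E'
from h import *
st(90,150);cup();cup()
for n in("bell","flask","mallet","bin"): print(n,[w("side",q["location"]).round() for q in finder.pinpoint("side",n)[:1]])
im,d=eyes.get_image("side")
cv2.imwrite("pics/s6.png",im[:,150:550])
E
```

```text
14.9 q [-1.37  1.45  0.49  2.24  1.27  0.97 -1.86] stand xyz [-153.6    0.7   -1.7] r,ang 153.6 90.6 lean 92.9 ysl 0.004 [ 0.2 -0.4  0.7] 70.00161862297675
1 x [2.1996, 1.9285, -0.2267, 0.002, -0.0031, 0.0017]
side 0.65 [  1.3  -1.5 111.6] ang from top 0.7 112.0
side 0.28 [  94.  -183.3 -144.2] ang from top 146.9 172.0
top 0.95 [  3.3  -2.8 112.1] ang from top 1.7 112.0
side 0.61 [ -1.2   1.1 114.1] ang from top -0.6 114.0
top 0.97 [  3.   -1.6 112.5] ang from top 1.5 113.0
bell [array([507., 208.,  -0.])]
flask [array([ 719., -227.,    3.])]
mallet [array([680.,  93.,   3.])]
bin [array([ 523., -242.,   -4.])]
```

View pics/s6.png

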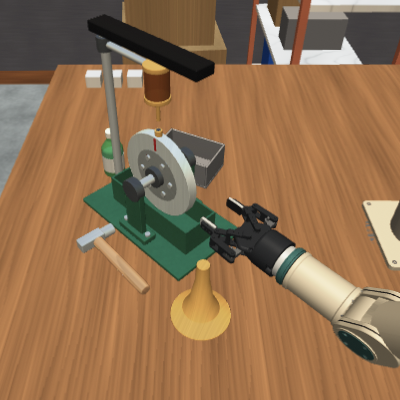

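The picture shows the cup at (158,131) straight under the spout at (157,120). The gripper is clear of the stand, and the bell, flask, mallet and bin haven't moved.

```bash
python3 -c "
from cell import ctrl
print(ctrl.finish_job())"
```

```text
the job is handed in; nothing more can be done
None
```

The wheel was turned until the oil cup stood at the top under the spout, to within about 1° by the cameras; it was let go with the gripper clear, the loose things had not moved, and the job was handed in at about 15 s.

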